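Lock the heel form into the bench jack and hold it

TASK

On the bench jack, turn both clamp knobs clockwise to their end stops, so that their tongues swing clear of the slotted socket. Then take the broad D-shaped wooden heel form from the rack, push its T-shaped bayonet foot down through the slot against the spring, twist it clockwise about a quarter turn to its stop against the return spring, and finish holding it there in the gripper, upright (let go, it springs back). Leave everything else on the bench where it is.

Things in the scene. Friction and masses are not known exactly. Their poses are not given: they have to be found in the camera images.
- mouth (a point): Centre of the slot in the steel plate on top of the jack's socket, on the plate's upper face, 70 mm above the bench. x: along the slot, z up. Slot 40 mm long (x), 14 mm wide (y), through the 8 mm plate. The foot drops onto a keyed spring seat 12 mm below the plate's upper face; it can only turn once that seat is pushed 4 mm down (7 to 9 mm is comfortable), and is then caught under the plate.
- jack: The bench jack, bolted down, origin under its centre, z up: base 100 x 270 x 12 mm; in the middle the socket housing, 80 x 80 mm and 70 mm high; a clamp knob 100 mm from the centre on either side along y.
- seat_press (a joint): how far the keyed spring seat in the socket is pushed down, m: 0 at rest, 0.010 at the bottom; spring 5 N at first, 13 N at the bottom; it turns with the foot
- seat_turn (a joint): turn of the spring seat, rad: 0 at rest (key along the slot), growing clockwise seen from above to a stop at 1.4; a return spring resists with 0.04 N m at first and 0.14 N m at the stop. The foot has about 0.1 rad of play in the key, so the form itself turns about 1.5 rad.
- knob_l (a joint): turn of the clamp knob on the jack's +y side, rad: 0 to 0.15 at the start (its tongue lies across the slot), growing clockwise seen from above to the end stop at 1.35; friction about 0.07 N m, stays where it is left
- knob_r (a joint): the same for the clamp knob on the jack's -y side
- knob_l_grip (a point): Point to grip, on the axis of the knob on the jack's +y side, 101 mm above the bench; turns with the knob, z up. An upright black bar 42 mm long (y), 12 mm thick (x), 35 mm high (top 12 mm above this point) on a 34 mm steel disc (top 22 mm below it). From the disc a flat steel tongue, 12 mm wide and 110 mm long, reaches over the socket towards this point's -y.
- knob_r_grip (a point): The same on the knob on the jack's -y side; its tongue reaches in the direction of this point's +y axis.
- form_mid (a point): Centre of the heel form, a light wooden block, D-shaped from above: 58 mm long (x -34, the round end, to +24, flat), 44 mm wide between flat sides (y), 50 mm high (25 mm above and below this point); 0.1 to 0.2 kg. z up. Stands upright in the rack, its foot in a hole. Below the wood: 3 mm steel plate, resting on the rack's top, then the bayonet foot, all on this vertical axis.
- form_foot (a point): Centre of the underside of the heel form's bayonet foot, 54 mm below form_mid, same axes. The foot: a round stem, 10 mm thick and 18 mm long, ending in a T-head, a steel bar 35 mm long (x), 10 mm wide (y) and 8 mm high.
- rack: Fixed wooden rack block 100 x 215 x 40 mm, origin under its centre, with two places 57 mm either side of the centre along its y axis, each a hole 44 x 22 mm and 32 mm deep. One holds the heel form, the other the slim heel, either way round.
- slim_mid (a point): centre of the slim round tapering wooden heel in the rack's other place, 62 mm high and 48 down to 28 mm in diameter; leave alone
- hammer_grip (a point): handle of the hammer lying on the bench; leave alone
- awl_grip (a point): handle of the awl lying on the bench; leave alone
- brush_grip (a point): handle of the brush lying on the bench; leave alone
Mind the look-alikes: they are no part of the job. What is shaped like the part that bears form_mid but purple or yellow is not meant.

How it is judged:
By the outcome, as a careful person would: the job done as asked, in the order asked, and still so for the second after the job is handed in, while the arm keeps its last pose, push and grip.
It also fails if it takes over 64 s, if anything falls off the work surface, if the arm or the gripper's body presses on something with over 40 N, if the wrist force passes 120 N, or if a joint passes its speed limit or range.

ROBOT

A 6-joint arm with a two-finger parallel gripper is mounted at the origin on the work surface. World frame = base frame: x ahead of the robot, y to its left, z up, the work surface at z = 0. Lengths are in mm, angles in degrees, forces in N, time in s.
With the tool pointing down it reaches from about 300 to 850 mm from the base axis. Payload 4.2 kg.
Tool frame: the origin (TCP) lies on the centre line of the jaws, within the pads' length; the fingertips stand 11 mm ahead of it and the grasp point (between the pads) lies 8 mm behind it; z points along the fingers, y is the line along which they close (so a half turn about z gives the same grasp; the last joint's range is limited). The gripper opens to 91 mm and grips with 3 to 60 N. Pads are 32 mm wide; open, the fingers measure 118 mm over their backs; the gripper's body (76 mm by 178 mm) begins 60 mm behind the grasp point.
Start: joints at [-73.682, 18.312, 89.639, -0, 72.044, -1.146], TCP at [172.562, -548.511, 224.976] pointing down, gripper open.
Joint ranges: [-177.97, 177.97], [-48.28, 115.42], [12.27, 149.76], [-77.06, 257.06], [2.81, 150.46], [-146.56, 146.56]. Speed limits (degrees/s): [147.25, 147.25, 180, 180, 180, 180].

INTERFACE

Orientations are given as [roll, pitch, yaw] about the fixed x, y, z axes, in that order (R = Rz(yaw) Ry(pitch) Rx(roll)).
In Python, from workcell import env, grab_frame, camera_model, models gives the robot as it stands.
- The arm moves only by the shell command python3 -m crank 'ROWS' [FORCE]. ROWS is text: rows parted by semicolons, each of 7 numbers parted by spaces: the closure, from -1 (fully open) to 1 (shut), so that 0 is half open, then the shift along the tool's x, y, z in mm, then the turn, a rotation vector about the tool's x, y, z in degrees. A call has 1 to 10 rows; each row shifts and turns the commanded pose from where the row before left it, along the tool's axes as they then stand; what a row does not reach is not made up. A row lasts 1/8 s, in which the tool goes at most 62.5 mm and 10.7 degrees, less where a joint would pass 70% of its speed; a pose out of reach is approached as far as the arm can. A call is refused whole if a number of a shift passes 62.5 or a number of a turn 10.7, either way. A call with a gripper value outside its range is refused whole. The fingers move at their own pace and stop on an object; FORCE is the grip in N (left out, the last holds). Time passes only in rows, so rows that do not move let the fingers close. It gives the time, the measured TCP pose, the force, the opening and the grip force at its end, in the units of the state.
- env.state(): the state, without advancing time (a new reading comes with each control period).
- grab_frame(name): name is "scene" or "top"; returns the picture (384x512x3 uint8, blue, green, red); there is no depth.
- camera_model(name): a dict with "K" (3x3 intrinsics, pixels), "R" (3x3) and "t" (3): a world point X has camera coordinates R X + t. Camera axes: x right, y down, z forward; pixel columns grow to the right and rows downward; lengths in mm; the calibration is good to about 2 mm. A picture is of the moment at which its call begins. camera_model takes no time and is no camera call.
- env.job_done(): hands the job in; it is judged then, once.
Trained networks look in the newest picture that a camera, given by its name, has taken for a name from the list of things; names that differ only in an ending like _2 or _b are one class to them, and where a whole thing is asked for, a point or a joint stands for the part that bears it (a point fixed in the world has none). Each returns a list of dicts, best first, with "p" (0 to 1); they miss things now and then, are a little off and sometimes report something else, mostly with a low value. They report only what shows in the picture. A call takes as long as a camera call. They do not tell look-alikes from the thing itself.
- models.search_frame(name, camera): "point" ([x, y, z] in mm, in world coordinates, good to about 4 mm: the middle of the surface that is visible of it).
The state is a dict: "time_s": time; "qpos": joint angles; "qvel": joint speeds; "effort": joint torques, N m; "ee_pos": TCP position; "ee_rot": TCP orientation; "force": force on the tool from outside, world axes, zero at the start; "torque": the same for the moment, N m; "gripper_width": finger opening in mm; "gripper_force": force on a finger pad.
Only numpy, scipy, OpenCV 4.12 (cv2) and the standard library are available. Lean on these libraries where they do the work, as an engineer would, in place of code of your own. Each camera call takes 0.05 s, during which the arm holds its last target. There are 200 camera calls.

## Working session

There is one attempt and no reset: what is moved stays moved. The work goes in short steps, Python scripts to look and compute and a shell command to move; the robot and the scene stay as the last step left them, time stands still between calls to the robot, and variables do not carry over. Pictures are saved under pics/ and viewed, at most 10 in all, crops included, and the job is handed in when it is done.

```bash
ls; mkdir -p pics
cat > h.py <<'E'
import numpy as np, cv2
from workcell import env, grab_frame, camera_model, models
def px(name,P):
    c=camera_model(name);q=np.array(c["R"])@np.array(P,float)+np.array(c["t"]);u=np.array(c["K"])@q;return u[:2]/u[2]
def atz(name,uv,z):
    c=camera_model(name);R=np.array(c["R"]);d=R.T@np.linalg.inv(np.array(c["K"]))@np.array([uv[0],uv[1],1.]);o=-R.T@np.array(c["t"]);return o+d*(z-o[2])/d[2]
E
python3 - <<'E'
from h import *
np.set_printoptions(precision=1,suppress=True)
print(env.state())
for c in("scene","top"):
    im=grab_frame(c);cv2.imwrite(f"pics/{c}0.png",cv2.resize(im,(800,600),interpolation=3));cv2.imwrite(f"pics/raw_{c}0.png",im)
    m=camera_model(c);print(c,-np.array(m["R"]).T@m["t"])
    for n in("mouth","jack","knob_l_grip","knob_r_grip","form_mid","rack","slim_mid","hammer_grip"):
        print(n,[(np.array(r["point"]),round(r["p"],2),px(c,r["point"])) for r in models.search_frame(n,c)[:4]])
E
```

```text
pics
{'time_s': 0.0, 'qpos': array([-73.7,  18.4,  89.7,  -0. ,  72. ,  -1.1]), 'qvel': array([-0. , -0. , -0.1, -0.1, -0.1,  0.1]), 'effort': array([  0. , -41.2, -23.2,   0.1,   0. ,  -0. ]), 'ee_pos': array([ 172.4, -548. ,  224.1]), 'ee_rot': array([-179.9,   -0. ,   17.5]), 'force': array([ 0.6,  0.3, -0.7]), 'torque': array([ 0., -0.,  0.]), 'gripper_force': 0.0, 'gripper_width': 91.59206901692627}
scene [ 903.4 -448.1 1042.1]
mouth [(array([531.3, 114.6,  33.2]), 0.75, array([318.9, 170.5]))]
jack [(array([532.8, 119. ,  39.5]), 0.9, array([320.6, 168.5]))]
knob_l_grip [(array([493.8, 220.6,  78.5]), 0.62, array([337., 130.]))]
knob_r_grip []
form_mid [(array([ 328.3, -272.8,   80.5]), 0.97, array([152.8, 202.1])), (array([ 655.2, -442.7,   77.6]), 0.97, array([182.5, 352.3])), (array([ 557.4, -168.1,   91.5]), 0.79, array([247.4, 234.4])), (array([ 387.3, -171.5,   82.6]), 0.7, array([199.8, 191.8]))]
rack [(array([490. , 225.6,  75.4]), 0.59, array([337. , 128.9])), (array([ 539.2, -228.5,   39.8]), 0.58, array([224.4, 254.5]))]
slim_mid [(array([ 512.8, -277.8,   77.4]), 0.
[... 325 characters left out ...]
49.3, 178.3]))]
knob_r_grip [(array([535.3,  66.9,  78.2]), 0.63, array([202.1, 163.9]))]
form_mid [(array([ 536.4, -162.4,   91.8]), 0.74, array([281.1, 162.8])), (array([ 313.2, -266.4,   79.2]), 0.74, array([317.8, 240.8])), (array([ 645.1, -435.4,   77.9]), 0.74, array([373.6, 127.1])), (array([ 371.6, -163.7,   73.9]), 0.58, array([281.5, 220.4]))]
rack [(array([ 520.9, -228.9,   42.5]), 0.85, array([302.5, 170.7]))]
slim_mid [(array([ 494.2, -267.8,   76.5]), 0.48, array([317.2, 178. ])), (array([380.3, -12.7,  23.1]), 0.25, array([230.1, 218.1]))]
hammer_grip [(array([ 434.7, -473.4,   23.6]), 0.92, array([383.9, 200.1])), (array([ 518. , -227.3,   42.2]), 0.3, array([302. , 171.6]))]
```

View pics/scene0.png

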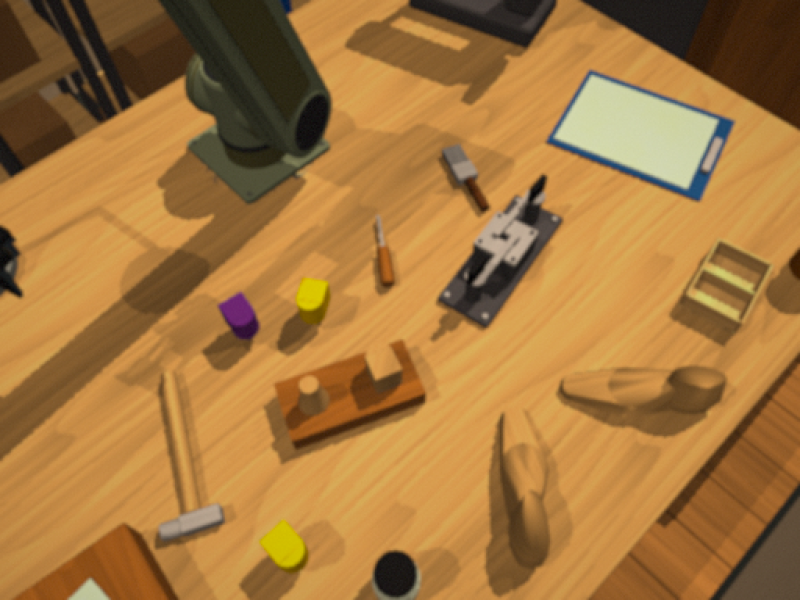

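View pics/top0.png

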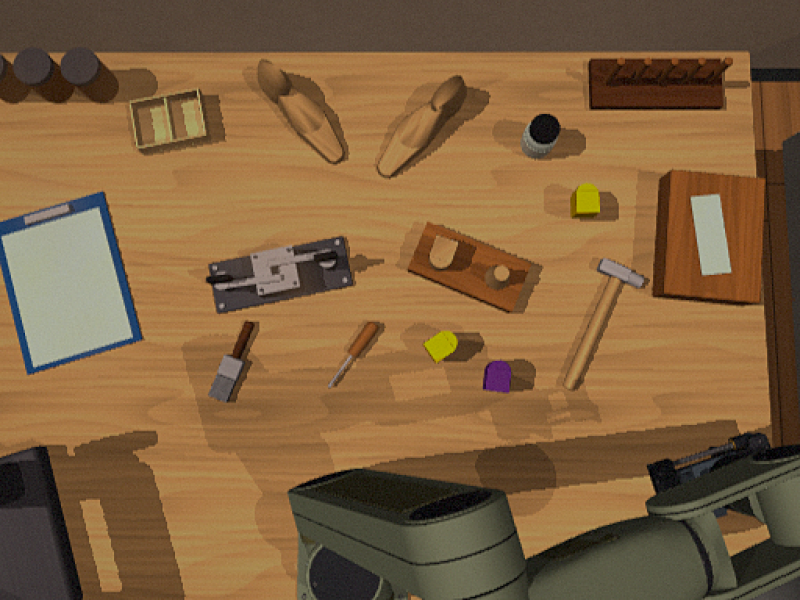

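The top view shows the rack at (475,265), with the wooden D form at (444,252) and the slim heel at (500,275). The jack is at (280,273). The D-shaped candidates are the wooden form in the rack (444,252), yellow (440,346), yellow (586,200) and purple (497,377). Only the wooden one in the rack fits the description. One enlarged crop to confirm.

Run:
```python
import cv2,numpy as np
t=cv2.imread("pics/raw_top0.png");s=cv2.imread("pics/raw_scene0.png")
def c(im,x,y,w=100,h=75): return cv2.resize(im[y:y+h,x:x+w],(400,300),interpolation=cv2.INTER_CUBIC)
g=np.vstack([np.hstack([c(t,130,138),c(t,255,132)]),np.hstack([c(s,275,110,),c(s,170,215)])])
cv2.imwrite("pics/comp0.png",np.clip(g*1.5,0,255).astype(np.uint8))
```

```text
(no output)
```

View pics/comp0.png

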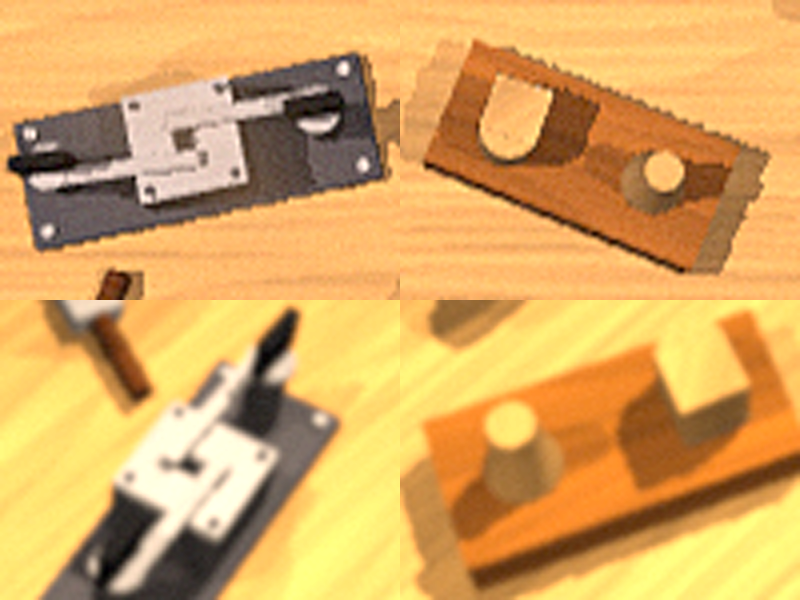

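The crop confirms it: the wooden D is at crop (515,120), with its flat end away from the robot. Now I triangulate the key points.

```bash
cat > m.py <<'E'
from h import *
from scipy.optimize import least_squares
np.set_printoptions(precision=1,suppress=True)
def cr(p,o): return (np.array(p,float)+.5)/4-.5+np.array(o)
def tri(a,b): # a top px, b scene px
    r=least_squares(lambda X:np.r_[px("top",X)-a,px("scene",X)-b],[500,0,80]);return r.x,np.abs(r.fun).max()
TJ=(130,138);TR=(255,132);SJ=(275,110);SR=(170,215)
if __name__=="__main__":
    sj=lambda x,y:cr((x,y-300),SJ); sr=lambda x,y:cr((x-400,y-300),SR); tr=lambda x,y:cr((x-400,y),TR); tj=lambda x,y:cr((x,y),TJ)
    L={"c-x+y":(tj(143,208),sj(175,402)),"c+x+y":(tj(122,98),sj(275,452)),"c+x-y":(tj(228,76),sj(218,540)),"c-x-y":(tj(247,183),sj(113,480)),
    "b-x+y":(tj(150,192),sj(180,412)),"b+x+y":(tj(135,111),sj(264,455)),"b+x-y":(tj(221,88),sj(213,522)),
    "slim top":(tr(665,172),sr(510,427)),"form flatR":(tr(553,87),sr(748,385)),"form flatR":(tr(553,87),sr(676,415)),
    }
    for k,(a,b) in L.items(): print(k,*tri(a,b))
    for k,p in {"c":(185.75,141)}.items(): print("mouth@70",atz("top",tj(*p),70))
    B=[atz("top",tj(*p),12) for p in((30,133),(344,68),(362,164),(47,232))];print("base bolts",np.array(B),np.mean(B,0))
    B=[atz("top",tj(*p),70) for p in((135,111),(221,88),(237,173),(150,192))];print("plate bolts",np.array(B))
    print("formtop flatL,flatR,round",[atz("top",tr(*p),93) for p in((495,77),(553,87),(512,158),(478,145),(540,150))])
    print("rack corners",[atz("top",tr(*p),40) for p in((475,40),(768,150),(425,165),(688,270))])
    print("knobs",[atz("top",tj(*p),113) for p in((9,163),(76,160),(285,102),(343,103))])
E
python3 m.py
```

```text
c-x+y [463.5 177.5  65.7] 1.0388157398410272
c+x+y [542.  191.3  73.4] 0.24995826723039727
c+x-y [559.9 115.4  67.4] 0.4613856017740545
c-x-y [480.6 100.2  68.5] 0.5586098347236543
b-x+y [474.1 171.1  70.8] 0.789811342889152
b+x+y [535.3 185.1  68.5] 1.239632488183588
b+x-y [550.2 119.9  73.1] 0.5874907711734068
slim top [ 502.  -274.    98.7] 0.518007833699528
form flatR [ 562.2 -198.1   95.6] 0.6109617015458184
mouth@70 [510.2 143.9  70. ]
base bolts [[524.7 273.1  12. ]
 [575.1  33.6  12. ]
 [500.9  19.1  12. ]
 [448.7 257.8  12. ]] [512.3 145.9  12. ]
plate bolts [[532.4 181.6  70. ]
 [549.5 118.8  70. ]
 [486.6 105.9  70. ]
 [472.6 169.2  70. ]]
formtop flatL,flatR,round [array([ 571.2, -154.7,   93. ]), array([ 563.8, -196.5,   93. ]), array([ 512. , -166.6,   93. ]), array([ 521.5, -142.2,   93. ]), array([ 517.9, -186.8,   93. ])]
rack corners [array([ 609.6, -142.4,   40. ]), array([ 526. , -360.8,   40. ]), array([ 514.6, -104.7,   40. ]), array([ 436. , -299.6,   40. ])]
knobs [array([488.2, 261.4, 113. ]), array([490.4, 214. , 113. ]), array([532. ,  66.5, 113. ]), array([531.3,  25.3, 113. ])]
```

```bash
cat > p.py <<'E'
import sys
from h import *
from scipy.spatial.transform import Rotation as Ro
# usage: p.py x y z yaw n grip : suggested n equal rows from the measured pose
x,y,z,yaw,n,g=map(float,sys.argv[1:7]);n=int(n)
s=env.state();p=np.array(s["ee_pos"]);R=Ro.from_euler("xyz",s["ee_rot"],degrees=True);p0=p.copy()
T=Ro.from_euler("xyz",[180,0,yaw],degrees=True);w=(R.inv()*T).as_rotvec(degrees=True)
rows=[]
for i in range(n):
    t=np.array([x,y,z]);d=np.round(R.inv().apply((t-p)/(n-i)),1 if n<3 else 0)
    tr=np.round((R.inv()*T).as_rotvec(degrees=True)/(n-i),1)
    rows.append(f"{g:g} "+" ".join(f"{v:g}" for v in np.r_[d,tr]+0.))
    p=p+R.apply(d);R=R*Ro.from_rotvec(tr,degrees=True)
print(np.round(p0,1),np.round(s["ee_rot"],1),"t",round(s["time_s"],2));print("; ".join(rows));print("end",np.round(p,1),np.round(R.as_euler("xyz",degrees=True),1))
E
python3 p.py 532 47 190 93.5 13 -0.3
```

```text
[ 172.5 -548.5  225. ] [180.    0.   17.5] t 0.9
-0.3 40 -35 3 0 0 -5.8; -0.3 44 -31 3 0 0 -5.9; -0.3 46 -27 3 0 0 -5.8; -0.3 49 -22 3 0 0 -5.9; -0.3 51 -17 3 0 0 -5.8; -0.3 52 -11 2 0 0 -5.9; -0.3 53 -6 3 0 0 -5.8; -0.3 54 0 2 0 0 -5.9; -0.3 53 5 3 0 0 -5.8; -0.3 53 10 2 0 0 -5.9; -0.3 51 16 3 0 0 -5.8; -0.3 49 21 2 0 0 -5.9; -0.3 47 26 3 0 0 -5.8
end [532.4  47.1 189.9] [180.    0.   93.5]
```

```bash
python3 -m crank '-0.3 40 -35 3 0 0 -5.8; -0.3 44 -31 3 0 0 -5.9; -0.3 46 -27 3 0 0 -5.8; -0.3 49 -22 3 0 0 -5.9; -0.3 51 -17 3 0 0 -5.8; -0.3 52 -11 2 0 0 -5.9; -0.3 53 -6 3 0 0 -5.8; -0.3 54 0 2 0 0 -5.9; -0.3 53 5 3 0 0 -5.8; -0.3 53 10 2 0 0 -5.9' 20; python3 -m crank '-0.3 51 16 3 0 0 -5.8; -0.3 49 21 2 0 0 -5.9; -0.3 47 26 3 0 0 -5.8; -0.3 0 0 0 0 0 0; -0.3 0 0 0 0 0 0'
python3 p.py 532 47 96 93.5 3 -0.3
```

```text
time_s: 2.15
ee_pos: [449.7, -88.3, 198.1]
ee_rot: [179.9, 0.0, 76.2]
force: [0.4, -0.3, -0.2]
gripper_width: 59.2
gripper_force: 0.0
time_s: 2.78
ee_pos: [531.9, 46.8, 189.7]
ee_rot: [-179.9, 0.0, 93.5]
force: [-1.0, -0.3, -0.1]
gripper_width: 59.4
gripper_force: 0.0
[531.9  46.8 189.7] [-179.9    0.    93.5] t 2.77
-0.3 0 0 31 0 0 0; -0.3 0 0 31 0 0 0; -0.3 0 0 32 -0.1 0 0
end [531.8  46.7  95.7] [180.    0.   93.5]
```

```bash
python3 -m crank '-0.3 0 0 31 0 0 0; -0.3 0 0 31 0 0 0; -0.3 0 0 32 0 0 0; -0.3 0 0 0 0 0 0; 1 0 0 0 0 0 0; 1 0 0 0 0 0 0; 1 0 0 0 0 0 0; 1 0 0 0 0 0 0; 1 0 0 0 0 0 0' 20
python3 -c "
from h import *
s=env.state();print(s['force'],s['torque'],s['ee_pos'])"
```

```text
time_s: 3.9
ee_pos: [534.5, 47.0, 96.4]
ee_rot: [179.7, 0.0, 93.5]
force: [2.3, -1.1, 0.6]
gripper_width: 12.3
gripper_force: 6.4
[ 2.28625722 -1.10718379  0.59764009] [-0.24326474 -0.36110457  0.08669139] [534.46786636  46.96668236  96.41182789]
```

```bash
python3 -m crank '1 0 2 0 0 0 0; 1 0 0 0 0 0 10; 1 0 0 0 0 0 10; 1 0 0 0 0 0 10' 20
python3 -c "
from h import *
s=env.state();print(s['force'],s['torque'],s['ee_pos'])"
python3 -m crank '1 0 0 0 0 0 10; 1 0 0 0 0 0 10; 1 0 0 0 0 0 10; 1 0 0 0 0 0 0'
python3 -c "
from h import *
s=env.state();print(s['force'],s['torque'],s['ee_pos'])"
```

```text
time_s: 4.4
ee_pos: [533.7, 47.1, 96.4]
ee_rot: [-179.9, 0.1, 63.2]
force: [-2.6, -0.7, 4.4]
gripper_width: 11.8
gripper_force: 20.0
[-2.63606189 -0.65385581  4.41091957] [-0.22562348  0.19531609  0.02453706] [533.66242677  47.10535304  96.37922667]
time_s: 4.9
ee_pos: [533.1, 47.7, 96.4]
ee_rot: [-179.9, 0.1, 33.4]
force: [-2.3, 1.1, 5.7]
gripper_width: 11.7
gripper_force: 20.0
[-2.26844457  1.09765563  5.71727209] [ 0.0346934   0.3014091  -0.13296645] [533.08095615  47.65346686  96.3523293 ]
```

```bash
cat > st.py <<'E'
from h import *
np.set_printoptions(precision=2,suppress=True)
s=env.state();print(s['force'],s['torque'],s['ee_pos'],s['ee_rot'],s['gripper_width'],round(s['time_s'],2))
E
python3 -m crank '1 0 0 0 0 0 5; 1 0 0 0 0 0 2; 1 0 0 0 0 0 0'; python3 st.py; python3 -m crank '1 0 0 0 0 0 3; 1 0 0 0 0 0 3; 1 0 0 0 0 0 0'; python3 st.py
```

```text
time_s: 5.28
ee_pos: [533.0, 47.8, 96.3]
ee_rot: [-179.9, 0.1, 26.4]
force: [-3.4, 2.3, 6.7]
gripper_width: 12.3
gripper_force: 20.0
[-3.43  2.31  6.7 ] [ 0.12  0.41 -0.08] [532.96  47.83  96.35] [-179.88    0.14   26.43] 12.347759304323729 5.28
time_s: 5.65
ee_pos: [532.8, 47.8, 96.4]
ee_rot: [-179.9, 0.2, 20.6]
force: [-4.1, 2.0, 5.5]
gripper_width: 13.5
gripper_force: 21.1
[-4.09  1.96  5.49] [0.27 0.66 0.77] [532.76  47.78  96.36] [-179.92    0.19   20.61] 13.549423217911919 5.65
```

Knob R is at its stop: torque has risen to 0.77 N m at yaw about 25. Next, knob L.

```bash
python3 -m crank '1 0 0 0 0 0 -3; -0.3 0 0 0 0 0 0; -0.3 0 0 0 0 0 0; -0.3 0 0 0 0 0 0; -0.3 0 0 -30 0 0 0; -0.3 0 0 -30 0 0 0; -0.3 0 0 0 0 0 0'; python3 p.py 491 243.5 150 93.5 8 -0.3
```

```text
time_s: 6.52
ee_pos: [536.0, 47.3, 157.9]
ee_rot: [179.9, -0.3, 23.4]
force: [0.6, -0.4, -0.2]
gripper_width: 59.5
gripper_force: 0.0
[536.   47.3 157.9] [179.9  -0.3  23.4] t 6.53
-0.3 5 -25 1 0 0 -8.8; -0.3 8 -24 1 0 0 -8.8; -0.3 12 -22 1 0 0 -8.7; -0.3 15 -20 1 0.1 0 -8.8; -0.3 18 -18 1 0 0 -8.7; -0.3 20 -15 1 0.1 0 -8.8; -0.3 22 -11 1 0.1 -0.1 -8.7; -0.3 24 -7 1 0 0 -8.8
end [491.5 243.2 149.9] [-180.    -0.    93.5]
```

```bash
python3 -m crank '-0.3 5 -25 1 0 0 -8.8; -0.3 8 -24 1 0 0 -8.8; -0.3 12 -22 1 0 0 -8.7; -0.3 15 -20 1 0 0 -8.8; -0.3 18 -18 1 0 0 -8.7; -0.3 20 -15 1 0 0 -8.8; -0.3 22 -11 1 0 0 -8.7; -0.3 24 -7 1 0 0 -8.8; -0.3 0 0 0 0 0 0'; python3 p.py 492 243.5 96 93.5 2 -0.3
```

```text
time_s: 7.65
ee_pos: [488.8, 243.9, 146.4]
ee_rot: [-179.9, 0.1, 93.6]
force: [0.3, 1.2, -0.6]
gripper_width: 59.2
gripper_force: 0.0
[488.8 243.9 146.4] [-1.799e+02  1.000e-01  9.360e+01] t 7.65
-0.3 -0.3 1.6 25.2 -0.1 0 0.1; -0.3 -0.2 1.6 25.2 0 0.1 0
end [492.  243.5  96. ] [-180.    -0.    93.5]
```

```bash
python3 -m crank '-0.3 0 1.6 25 0 0 0; -0.3 0 1.6 25 0 0 0; -0.3 0 0 0 0 0 0; 1 0 0 0 0 0 0; 1 0 0 0 0 0 0; 1 0 0 0 0 0 0; 1 0 0 0 0 0 0; 1 0 0 0 0 0 0' 20;python3 st.py
```

```text
time_s: 8.65
ee_pos: [492.7, 243.3, 98.1]
ee_rot: [-180.0, 0.0, 93.6]
force: [-0.1, 0.2, 0.2]
gripper_width: 12.2
gripper_force: 6.5
[-0.13  0.18  0.24] [ 0.12 -0.07  0.12] [492.69 243.27  98.07] [-179.97    0.01   93.57] 12.173135976723904 8.65
```

```bash
python3 -m crank '1 0 0 0 0 0 5; 1 0 0 0 0 0 10; 1 0 0 0 0 0 10; 1 0 0 0 0 0 10; 1 0 0 0 0 0 10; 1 0 0 0 0 0 10; 1 0 0 0 0 0 8; 1 0 0 0 0 0 4; 1 0 0 0 0 0 0' 20;python3 st.py; python3 -m crank '1 0 0 0 0 0 3; 1 0 0 0 0 0 3; 1 0 0 0 0 0 0'; python3 st.py
```

```text
time_s: 9.78
ee_pos: [491.9, 243.7, 98.0]
ee_rot: [-179.9, 0.1, 26.6]
force: [-4.9, 2.6, 3.9]
gripper_width: 12.0
gripper_force: 20.0
[-4.94  2.59  3.91] [ 0.44  0.67 -0.08] [491.9  243.7   98.03] [-179.92    0.09   26.58] 12.03939961756442 9.78
time_s: 10.15
ee_pos: [491.8, 243.7, 98.1]
ee_rot: [-180.0, 0.1, 20.8]
force: [-4.8, 2.6, 3.1]
gripper_width: 13.4
gripper_force: 21.0
[-4.77  2.59  3.14] [0.57 0.87 0.79] [491.8  243.67  98.09] [-179.96    0.12   20.77] 13.387088702231402 10.15
```

```bash
python3 -m crank '1 0 0 0 0 0 -3; -0.55 0 0 0 0 0 0; -0.55 0 0 0 0 0 0; -0.55 0 0 0 0 0 0; -0.55 0 0 -40 0 0 0; -0.55 0 0 -50 0 0 0; -0.55 0 0 0 0 0 0'; python3 p.py 544.5 -172 150 170 16 -0.55
```

```text
time_s: 11.02
ee_pos: [495.6, 244.3, 192.0]
ee_rot: [180.0, -0.5, 23.6]
force: [-0.9, 0.1, 0.2]
gripper_width: 68.8
gripper_force: 0.0
[495.6 244.3 192. ] [180.   -0.5  23.6] t 11.03
-0.55 -8 25 3 0 0 -9.2; -0.55 -12 24 3 0 0 -9.1; -0.55 -15 21 2 0 0 -9.2; -0.55 -18 19 3 0.1 0 -9.1; -0.55 -21 16 2 0 0 -9.2; -0.55 -23 12 3 0.1 0 -9.1; -0.55 -25 8 2 0 0 -9.2; -0.55 -26 4 2 0.1 0 -9.1; -0.55 -26 0 3 0 0 -9.2; -0.55 -26 -4 2 0.1 0 -9.1; -0.55 -25 -8 3 0 0 -9.2; -0.55 -23 -12 2 0.1 0 -9.1; -0.55 -21 -16 3 0 0 -9.2; -0.55 -18 -19 3 0.1 0 -9.1; -0.55 -15 -21 2 0.1 0 -9.2; -0.55 -12 -24 3 0 0 -9.1
end [ 544.9 -172.3  149.6] [180.  -0. 170.]
```

```bash
python3 -m crank '-0.55 -8 25 3 0 0 -9.2; -0.55 -12 24 3 0 0 -9.1; -0.55 -15 21 2 0 0 -9.2; -0.55 -18 19 3 0 0 -9.1; -0.55 -21 16 2 0 0 -9.2; -0.55 -23 12 3 0 0 -9.1; -0.55 -25 8 2 0 0 -9.2; -0.55 -26 4 2 0 0 -9.1; -0.55 -26 0 3 0 0 -9.2; -0.55 -26 -4 2 0 0 -9.1'; python3 -m crank '-0.55 -25 -8 3 0 0 -9.2; -0.55 -23 -12 2 0 0 -9.1; -0.55 -21 -16 3 0 0 -9.2; -0.55 -18 -19 3 0 0 -9.1; -0.55 -15 -21 2 0 0 -9.2; -0.55 -12 -24 3 0 0 -9.1; -0.55 0 0 0 0 0 0; -0.55 0 0 0 0 0 0'; python3 p.py 544.5 -172 68 170 2 -0.55
python3 - <<'E'
from h import *
t=grab_frame("top");s=grab_frame("scene");cv2.imwrite("pics/raw_top1.png",t);cv2.imwrite("pics/raw_scene1.png",s)
def c(im,x,y,w=100,h=75): return cv2.resize(im[y:y+h,x:x+w],(400,300),interpolation=cv2.INTER_CUBIC)
g=np.vstack([np.hstack([c(t,130,138),c(t,255,132)]),np.hstack([c(s,275,110),c(s,185,195)])])
cv2.imwrite("pics/comp1.png",np.clip(g*1.5,0,255).astype(np.uint8))
E
```

```text
time_s: 12.28
ee_pos: [522.9, -18.1, 161.6]
ee_rot: [-179.9, -0.0, 115.4]
force: [0.1, 0.6, -0.6]
gripper_width: 70.5
gripper_force: 0.0
time_s: 13.28
ee_pos: [541.6, -172.9, 146.2]
ee_rot: [180.0, -0.1, 169.9]
force: [-0.5, 0.0, 0.3]
gripper_width: 70.6
gripper_force: 0.0
[ 541.6 -172.9  146.2] [ 1.800e+02 -1.000e-01  1.699e+02] t 13.28
-0.55 -1.4 0.7 39.1 0 0 -0.1; -0.55 -1.4 0.7 39.1 0 -0.1 0
end [ 544.5 -172.    68. ] [180.   0. 170.]
```

View pics/comp1.png

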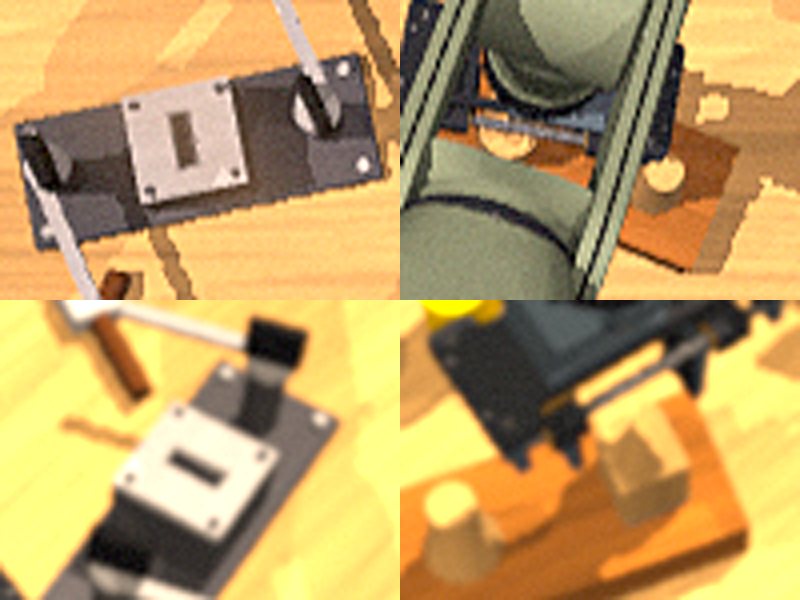

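The tongues are swung clear of the slot, at top crop (182,138). The gripper is over the wooden form. Now I descend, grip, and measure the slot centre.

```bash
python3 -m crank '-0.55 -1.4 0.7 39 0 0 0; -0.55 -1.4 0.7 39 0 0 0; -0.55 0 0 0 0 0 0; 1 0 0 0 0 0 0; 1 0 0 0 0 0 0; 1 0 0 0 0 0 0; 1 0 0 0 0 0 0; 1 0 0 0 0 0 0; 1 0 0 0 0 0 0' 40;python3 st.py
cat > slot.py <<'E'
from m import *
R={}
for c,(x,y),(u,v) in(("top",(175,173),(22,22)),("scene",(324,151),(22,22))):
    g=cv2.cvtColor(cv2.imread(f"pics/raw_{c}1.png"),6).astype(np.float32)
    S=8;x0,y0=x-u//2,y-v//2;k=cv2.resize(g[y0:y0+v,x0:x0+u],None,fx=S,fy=S,interpolation=2)
    pl=np.percentile(k,75);lo=k[v*S//2-20:v*S//2+20,u*S//2-20:u*S//2+20].min();m=(k<(pl+lo)/2).astype(np.uint8)
    n,l,st,ce=cv2.connectedComponentsWithStats(m);d=[np.hypot(*(ce[i]-u*S/2)) if st[i,4]>60 else 1e9 for i in range(1,n)];i=1+int(np.argmin(d))
    cnt=cv2.findContours((l==i).astype(np.uint8),0,2)[0][0];r=cv2.minAreaRect(cnt)
    w=[(np.array(p)+.5)/S-.5+[x0,y0] for p in cv2.boxPoints(r)];W=np.array([atz(c,p,70)[:2] for p in w])
    e=W[1]-W[0];f=W[2]-W[1];q=e if np.hypot(*e)>np.hypot(*f) else f
    R[c]=np.mean(w,0);print(c,"centre@70",W.mean(0),"sides",np.hypot(*e),np.hypot(*f),"yaw",np.degrees(np.arctan2(q[1],q[0]))%180)
print("tri",tri(R["top"],R["scene"]))
E
python3 slot.py
```

```text
time_s: 14.5
ee_pos: [546.0, -172.4, 70.5]
ee_rot: [180.0, 0.1, 169.9]
force: [-1.1, 2.8, 6.4]
gripper_width: 46.3
gripper_force: 38.6
[-1.11  2.78  6.4 ] [ 0.62  0.   -0.04] [ 545.97 -172.42   70.54] [179.98   0.14 169.93] 46.2504870406587 14.5
top centre@70 [510.9 145.8] sides 15.017551406052787 41.698074163947 yaw 11.679999103981032
scene centre@70 [513.1 146.7] sides 13.558473461819958 38.44816677832188 yaw 12.589244999708749
tri (array([511.9, 147.1,  68. ]), np.float64(0.3569699481159887))
```

```bash
python3 -m crank '1 0 0 0 0 0 0; 1 0 0 0 0 0 0; 1 0 0 -20 0 0 0; 1 0 0 -30 0 0 0; 1 0 0 -40 0 0 0; 1 0 0 0 0 0 0; 1 0 0 0 0 0 0';python3 st.py;python3 p.py 512.5 146 185 192.1 9 1
```

```text
time_s: 15.38
ee_pos: [544.4, -172.5, 158.1]
ee_rot: [-180.0, -0.1, 170.0]
force: [-0.3, -0.3, -2.2]
gripper_width: 46.5
gripper_force: 38.6
[-0.31 -0.32 -2.21] [ 0.07 -0.12  0.01] [ 544.37 -172.5   158.09] [-179.99   -0.09  169.96] 46.46178958297751 15.38
[ 544.4 -172.5  158.1] [-1.8e+02 -1.0e-01  1.7e+02] t 15.38
1 10 34 -3 0 0 -2.5; 1 8 35 -3 0 0 -2.5; 1 7 35 -3 0 0 -2.4; 1 5 35 -3 0 0 -2.5; 1 4 35 -3 0 0 -2.4; 1 2 36 -3 0 0 -2.5; 1 0 35 -3 0 0 -2.4; 1 -1 36 -3 0 0 -2.5; 1 -2 35 -3 0 -0.1 -2.4
end [512.2 145.6 185.2] [ 180.     0.  -167.9]
```

```bash
python3 -m crank '1 10 34 -3 0 0 -2.5; 1 8 35 -3 0 0 -2.5; 1 7 35 -3 0 0 -2.4; 1 5 35 -3 0 0 -2.5; 1 4 35 -3 0 0 -2.4; 1 2 36 -3 0 0 -2.5; 1 0 35 -3 0 0 -2.4; 1 -1 36 -3 0 0 -2.5; 1 -2 35 -3 0 0 -2.4; 1 0 0 0 0 0 0'; python3 -m crank '1 0 0 0 0 0 0'; python3 p.py 512.5 146 145 192.1 2 1
python3 - <<'E'
from h import *
t=grab_frame("top");s=grab_frame("scene");cv2.imwrite("pics/raw_top2.png",t);cv2.imwrite("pics/raw_scene2.png",s)
def c(im,x,y,w,h): return cv2.resize(im[y:y+h,x:x+w],(400,600),interpolation=cv2.INTER_CUBIC)
g=np.hstack([c(t,140,130,67,100),c(s,292,90,67,100)])
cv2.imwrite("pics/comp2.png",np.clip(g*1.5,0,255).astype(np.uint8))
E
```

```text
time_s: 16.62
ee_pos: [511.9, 147.1, 184.3]
ee_rot: [180.0, -0.2, -167.8]
force: [-0.1, -0.3, -2.1]
gripper_width: 46.7
gripper_force: 38.6
time_s: 16.75
ee_pos: [512.3, 144.9, 184.6]
ee_rot: [-180.0, -0.2, -167.9]
force: [0.3, -0.6, -1.2]
gripper_width: 46.4
gripper_force: 38.6
[512.3 144.9 184.6] [-180.    -0.2 -167.9] t 16.75
1 -0.3 0.5 19.8 0 -0.1 0; 1 -0.2 0.5 19.8 0 -0.1 0
end [512.5 146.  145. ] [-180.     0.  -167.9]
```

View pics/comp2.png

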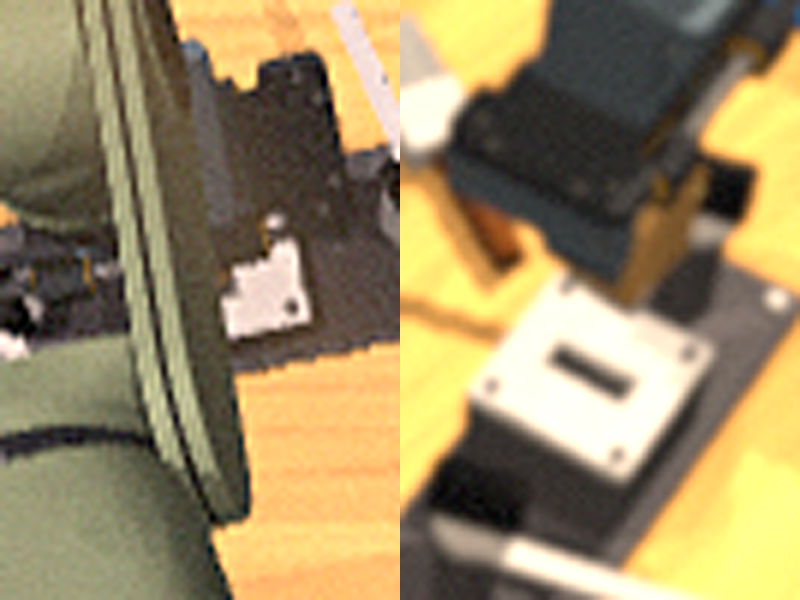

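The form is between the fingers at scene crop (660,240). Now I overlay the predicted form outline, lowered nearer to the slot, to check its pose in the grip.

```bash
python3 -m crank '1 -0.3 0.5 17 0 0 0; 1 0 0.5 17 0 0 0; 1 0 0 0 0 0 0; 1 0 0 0 0 0 0'
cat > ov.py <<'E'
import sys
from h import *
from scipy.spatial.transform import Rotation as Ro
k=sys.argv[1];dx,dy,dz,dyaw=map(float,sys.argv[2:6]);x0,y0=int(sys.argv[6]),int(sys.argv[7])
s=env.state();print(np.round(s["ee_pos"],1),np.round(s["ee_rot"],1))
f=f"pics/raw_scene{k}.png";im=cv2.imread(f)
if im is None: im=grab_frame("scene");cv2.imwrite(f,im)
M=Ro.from_euler("z",s["ee_rot"][2]+180+dyaw,degrees=True)
O=np.array(s["ee_pos"])+[0,0,-2.5]
W=lambda p:O+M.apply(np.array(p,float)+[dx,dy,dz])
B=lambda x0,x1,y0,y1,z0,z1:[[(x,y,z) for x,y in((x0,y0),(x1,y0),(x1,y1),(x0,y1))] for z in(z0,z1)]
S=6;g=np.clip(cv2.resize(im[y0:y0+100,x0:x0+66],(396,600),interpolation=2)*1.5,0,255).astype(np.uint8);h=g.copy()
P=lambda p:tuple(int(v) for v in ((px("scene",W(p))+.5-[x0,y0])*S-.5))
for b,c in((B(-34,24,-22,22,-25,25),(0,255,0)),(B(-17.5,17.5,-5,5,-54,-46),(255,0,255))):
    for f in b:
        for i in range(4): cv2.line(h,P(f[i]),P(f[(i+1)%4]),c,1)
    for i in range(4): cv2.line(h,P(b[0][i]),P(b[1][i]),c,1)
cv2.imwrite(f"pics/ov{k}.png",np.hstack([g,h]))
E
python3 ov.py 3 0 0 0 0 300 90
```

```text
time_s: 17.35
ee_pos: [513.5, 146.1, 152.4]
ee_rot: [-180.0, 0.0, -168.0]
force: [0.9, 0.6, -1.9]
gripper_width: 46.4
gripper_force: 38.6
[513.5 146.1 152.4] [-180.    0. -168.][ WARN:0@0.564] global loadsave.cpp:275 findDecoder imread_('pics/raw_scene3.png'): can't open/read file: check file path/integrity
```

View pics/ov3.png

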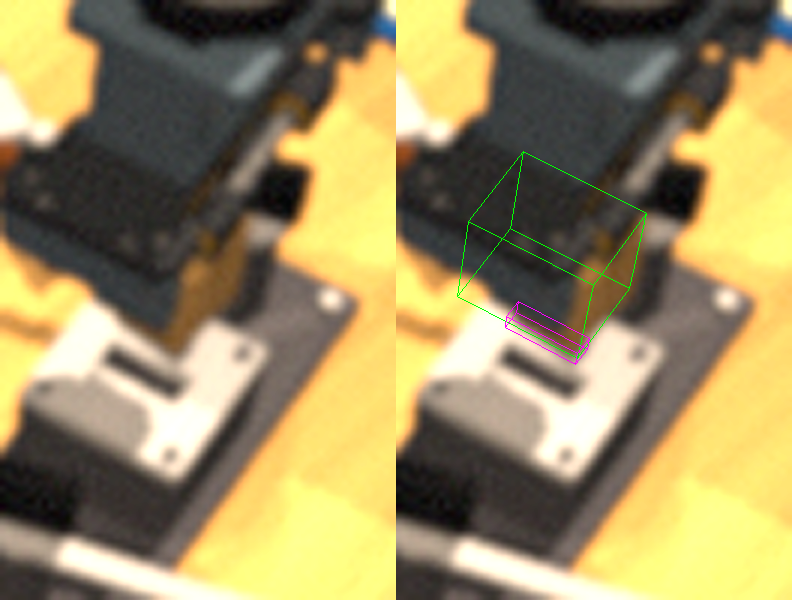

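```bash
python3 -m crank '1 0 0 10 0 0 0; 1 0 0 10 0 0 0; 1 0 0 0 0 0 0; 1 0 0 0 0 0 0'; python3 st.py; python3 -m crank '1 0 0 3 0 0 0; 1 0 0 3 0 0 0; 1 0 0 0 0 0 0'; python3 st.py;  python3 -m crank '1 0 0 2 0 0 0; 1 0 0 0 0 0 0'; python3 st.py
```

```text
time_s: 17.9
ee_pos: [513.1, 146.6, 131.8]
ee_rot: [-180.0, -0.0, -167.9]
force: [0.7, -0.4, -1.4]
gripper_width: 46.6
gripper_force: 38.6
[ 0.74 -0.36 -1.43] [ 0.09 -0.09 -0.03] [513.14 146.64 131.85] [-179.99   -0.   -167.93] 46.638166774924706 17.9
time_s: 18.27
ee_pos: [512.9, 146.5, 125.7]
ee_rot: [-180.0, -0.0, -167.9]
force: [-0.6, -0.3, -1.4]
gripper_width: 46.7
gripper_force: 38.6
[-0.63 -0.35 -1.44] [ 0.13 -0.12 -0.06] [512.91 146.5  125.66] [-179.99   -0.03 -167.94] 46.655988897627644 18.27
time_s: 18.52
ee_pos: [513.0, 146.5, 123.8]
ee_rot: [-180.0, -0.0, -167.9]
force: [0.7, 0.8, -1.3]
gripper_width: 46.4
gripper_force: 38.6
[ 0.75  0.78 -1.31] [ 0.1  -0.11  0.02] [513.02 146.53 123.78] [-179.99   -0.01 -167.93] 46.42644062371249 18.52
```

No contact, so the foot may already be entering. Continuing in small steps.

```bash
for i in 1 2 3; do :; done; python3 -m crank '1 0 0 2 0 0 0; 1 0 0 2 0 0 0; 1 0 0 0 0 0 0'; python3 st.py; python3 -m crank '1 0 0 2 0 0 0; 1 0 0 2 0 0 0; 1 0 0 0 0 0 0'; python3 st.py
```

```text
time_s: 18.9
ee_pos: [512.9, 146.5, 119.7]
ee_rot: [-180.0, -0.0, -167.9]
force: [-0.8, -1.1, -2.0]
gripper_width: 46.3
gripper_force: 38.6
[-0.81 -1.07 -1.99] [ 0.05 -0.15 -0.06] [512.94 146.5  119.7 ] [-179.99   -0.03 -167.94] 46.27434254338023 18.9
time_s: 19.27
ee_pos: [512.9, 146.5, 115.7]
ee_rot: [-180.0, -0.0, -167.9]
force: [0.1, -0.5, -1.7]
gripper_width: 46.8
gripper_force: 38.6
[ 0.1  -0.46 -1.69] [ 0.02 -0.15  0.01] [512.93 146.48 115.69] [-179.99   -0.03 -167.94] 46.834650871233386 19.27
```

```bash
python3 -m crank '1 0 0 2 0 0 0; 1 0 0 2 0 0 0; 1 0 0 0 0 0 0' 55; python3 st.py; python3 -m crank '1 0 0 2 0 0 0; 1 0 0 2 0 0 0; 1 0 0 0 0 0 0'; python3 st.py
```

```text
time_s: 19.65
ee_pos: [513.3, 146.6, 112.4]
ee_rot: [-180.0, 0.0, -167.9]
force: [-2.0, 0.4, 3.7]
gripper_width: 46.2
gripper_force: 53.1
[-1.98  0.38  3.66] [ 0.02  0.07 -0.04] [513.26 146.61 112.35] [-180.      0.04 -167.94] 46.18198139852594 19.65
time_s: 20.02
ee_pos: [513.3, 146.7, 108.4]
ee_rot: [180.0, 0.0, -167.9]
force: [-1.5, -1.5, 7.3]
gripper_width: 46.3
gripper_force: 53.1
[-1.53 -1.49  7.31] [0.04 0.19 0.02] [513.33 146.68 108.4 ] [ 180.      0.05 -167.94] 46.27622922872113 20.02
```

Spring force matches: seat pressed about 5 mm. 3 mm more, then twist.

```bash
python3 -m crank '1 0 0 3 0 0 0; 1 0 0 0 0 0 0'; python3 st.py; python3 -m crank '1 0 0 0 0 0 8; 1 0 0 0 0 0 8; 1 0 0 0 0 0 8; 1 0 0 0 0 0 0'; python3 st.py; python3 -m crank '1 0 0 0 0 0 8; 1 0 0 0 0 0 8; 1 0 0 0 0 0 8; 1 0 0 0 0 0 8; 1 0 0 0 0 0 0'; python3 st.py
```

```text
time_s: 20.27
ee_pos: [513.3, 146.7, 105.7]
ee_rot: [180.0, 0.1, -167.9]
force: [-1.8, -0.4, 8.6]
gripper_width: 46.2
gripper_force: 53.2
[-1.77 -0.35  8.6 ] [ 0.06  0.27 -0.05] [513.34 146.7  105.7 ] [ 179.99    0.06 -167.94] 46.209075300655584 20.27
time_s: 20.78
ee_pos: [513.5, 146.7, 105.9]
ee_rot: [180.0, 0.1, 168.0]
force: [-2.1, -1.1, 9.5]
gripper_width: 46.4
gripper_force: 53.1
[-2.09 -1.07  9.5 ] [0.01 0.27 0.06] [513.51 146.72 105.93] [179.96   0.08 168.03] 46.428304991746955 20.77
time_s: 21.4
ee_pos: [513.6, 146.7, 106.0]
ee_rot: [179.9, 0.1, 136.0]
force: [-1.8, -1.2, 8.9]
gripper_width: 46.4
gripper_force: 53.0
[-1.76 -1.16  8.9 ] [-0.11  0.2   0.11] [513.62 146.67 105.96] [179.92   0.07 136.05] 46.35973124189194 21.4
```

```bash
python3 -m crank '1 0 0 0 0 0 8; 1 0 0 0 0 0 8; 1 0 0 0 0 0 8; 1 0 0 0 0 0 0'; python3 st.py; python3 -m crank '1 0 0 0 0 0 3; 1 0 0 0 0 0 2; 1 0 0 0 0 0 0; 1 0 0 0 0 0 0'; python3 st.py
```

```text
time_s: 21.9
ee_pos: [513.6, 146.6, 105.9]
ee_rot: [179.9, 0.0, 112.1]
force: [-1.8, -0.6, 8.8]
gripper_width: 46.1
gripper_force: 53.0
[-1.8  -0.58  8.79] [-0.17  0.22  0.15] [513.62 146.62 105.94] [179.91   0.04 112.06] 46.121367797561405 21.9
time_s: 22.4
ee_pos: [513.6, 146.7, 105.7]
ee_rot: [179.9, 0.0, 107.1]
force: [-1.9, -0.6, 7.1]
gripper_width: 44.1
gripper_force: 54.7
[-1.87 -0.63  7.12] [-0.18  0.21  0.11] [513.59 146.67 105.75] [179.91   0.02 107.1 ] 44.07026061627111 22.4
```

```bash
python3 -m crank '1 0 0 0 0 0 2; 1 0 0 0 0 0 0; 1 0 0 0 0 0 0'; python3 st.py; python3 -m crank '1 0 0 0 0 0 2; 1 0 0 0 0 0 0; 1 0 0 0 0 0 0'; python3 st.py
```

```text
time_s: 22.78
ee_pos: [513.6, 146.7, 105.7]
ee_rot: [179.9, 0.0, 105.1]
force: [-2.0, -0.1, 7.9]
gripper_width: 44.1
gripper_force: 54.7
[-1.99 -0.11  7.93] [-0.2   0.17  0.02] [513.58 146.66 105.74] [179.91   0.02 105.1 ] 44.06256855525002 22.77
time_s: 23.15
ee_pos: [513.6, 146.7, 105.7]
ee_rot: [179.9, 0.0, 103.1]
force: [-1.2, 0.5, 7.1]
gripper_width: 43.9
gripper_force: 54.7
[-1.25  0.49  7.1 ] [-0.18  0.24  0.06] [513.57 146.66 105.73] [179.91   0.02 103.1 ] 43.905581470951596 23.15
```

```bash
python3 -m crank '1 0 0 0 0 0 3; 1 0 0 0 0 0 0'; python3 st.py; python3 -m crank '1 0 0 0 0 0 3; 1 0 0 0 0 0 0'; python3 st.py
python3 - <<'E'
from h import *
t=grab_frame("top");s=grab_frame("scene");cv2.imwrite("pics/raw_top4.png",t);cv2.imwrite("pics/raw_scene4.png",s)
def c(im,x,y,w,h): return cv2.resize(im[y:y+h,x:x+w],(400,600),interpolation=cv2.INTER_CUBIC)
g=np.hstack([c(t,140,130,67,100),c(s,300,105,40,60)])
cv2.imwrite("pics/comp4.png",np.clip(g*1.4,0,255).astype(np.uint8))
E
```

```text
time_s: 23.4
ee_pos: [513.6, 146.7, 105.8]
ee_rot: [179.9, 0.0, 100.2]
force: [-1.0, -0.8, 7.2]
gripper_width: 44.2
gripper_force: 54.8
[-1.01 -0.82  7.16] [-0.11  0.15  0.58] [513.63 146.65 105.76] [179.9    0.03 100.17] 44.1763852601881 23.4
time_s: 23.65
ee_pos: [513.7, 146.7, 105.8]
ee_rot: [179.9, 0.1, 97.3]
force: [-1.0, 1.2, 7.4]
gripper_width: 44.2
gripper_force: 54.9
[-0.98  1.19  7.38] [-0.08  0.14  1.06] [513.66 146.65 105.78] [179.89   0.05  97.29] 44.18335946414192 23.65
```

View pics/comp4.png

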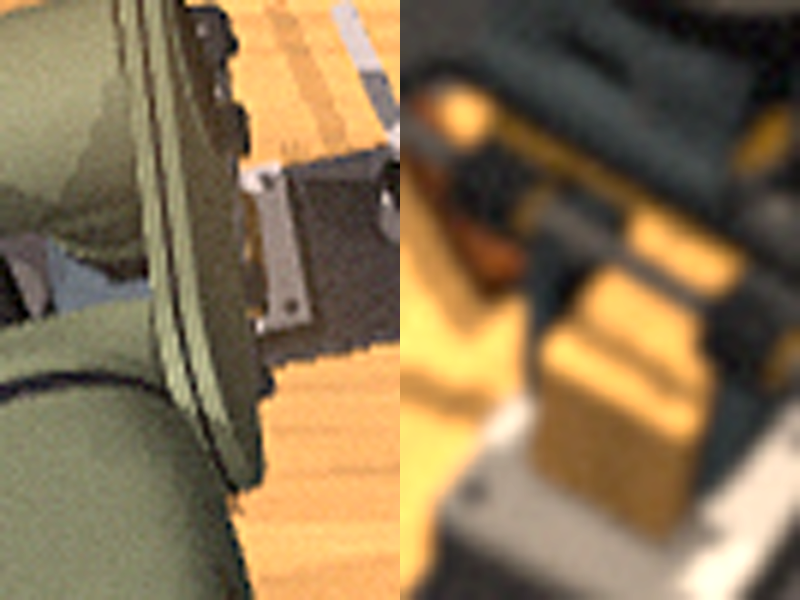

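The scene crop shows the form square in the fingers, upright on the jack plate at (620,420). The torque jump from 0.06 to 1.06 N m shows the turn stop. I ease off slightly, keep it held against the stop, and hand in.

```bash
python3 -m crank '1 0 0 0.5 0 0 -1.5; 1 0 0 0 0 0 0; 1 0 0 0 0 0 0; 1 0 0 0 0 0 0'; python3 st.py; python3 -c "
from workcell import env
print(env.job_done())"
```

```text
time_s: 24.25
ee_pos: [513.6, 146.6, 105.3]
ee_rot: [179.9, 0.0, 98.7]
force: [-1.9, -0.4, 7.8]
gripper_width: 43.7
gripper_force: 54.8
[-1.91 -0.4   7.84] [-0.13  0.2   0.67] [513.59 146.65 105.29] [179.9    0.04  98.73] 43.67375151519373 24.25
the job is handed in; nothing more can be done
None
```

I handed the job in at 24.3 s (limit 64 s), but the verdict was not shown: both knobs are at their end stops, and the wooden heel form is pushed in, twisted clockwise to its stop and held upright in the gripper.

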